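# Stow the section lifter in its drawer compartment and shut the drawer

### The arm

A 6-joint arm with a two-finger parallel gripper is mounted at the origin on the work surface. World frame = base frame: x ahead of the robot, y to its left, z up, the work surface at z = 0. Lengths are in m, angles in rad, forces in N, time in s.
With the tool pointing down it reaches from about 0.35 to 0.925 m from the base axis. Payload 6.4 kg.
Tool frame: the origin (TCP) lies at the very end of the fingers, on their centre line; the grasp point (between the pads) lies 19 mm behind it; z points along the fingers, y is the line along which they close (so a half turn about z gives the same grasp; the last joint's range is limited). The gripper opens to 85 mm and grips with 20 to 120 N. Pads are 22 mm wide; open, the fingers measure 114 mm over their backs; the gripper's body (76 mm by 85 mm) begins 54 mm behind the grasp point. The pads swing forward as they close: fully open they stand 13 mm farther back than shut.
Start: joints at [-0.174, 0.245, 1.558, -0, 1.339, -0.174], TCP at [0.65, 0, 0.231] pointing down, gripper open.
Joint ranges: [-3.13, 3.13], [-1.02, 2.26], [0.13, 2.54], [-0.95, 4.09], [0.21, 2.88], [-2.74, 2.74]. Speed limits (rad/s): [2.57, 2.57, 3.14, 3.14, 3.14, 3.14].

### API

Orientations are given as a rotation vector (axis times angle).
In Python, from station import r, snapshot, order gives the robot as it stands.
- The arm moves only by the shell command python3 -m handwheel 'ROWS'. ROWS is JSON, a list of rows, each an object of numbers: "hand": the closure, from 0 (fully open) to 1 (shut); "x", "y", "z": the shift along the tool's x, y, z in mm; "rx", "ry", "rz": the turn, a rotation vector about the tool's x, y, z in rad. In form: [{"hand": .., "x": .., "y": .., "z": .., "rx": .., "ry": .., "rz": ..}, ...]. A call has 1 to 10 rows; each row shifts and turns the commanded pose from where the row before left it, along the tool's axes as they then stand; what a row does not reach is not made up. A row lasts 1/12 s, in which the tool goes at most 41.7 mm and 7.16 degrees, less where a joint would pass 70% of its speed; a pose out of reach is approached as far as the arm can. A call is refused whole if a number of a shift passes 41.7 or a number of a turn 0.125, either way. A call with a gripper value outside its range is refused whole. The fingers move at their own pace and stop on an object; the grip force is fixed at half the most. Time passes only in rows, so rows that do not move let the fingers close. It gives the time, the measured TCP pose, the force, the opening and the grip force at its end, in the units of the state.
- r.observe(): the state, without advancing time (a new reading comes with each control period).
- snapshot(name): name is "scene" or "side" or "wrist"; returns a dict with "frame" (420x560x3 uint8, blue, green, red), "K" (3x3 intrinsics, pixels), "camera_from_world" (4x4, takes a point from world to camera coordinates). Camera axes: x right, y up, looking along -z (the intrinsics and any distortion apply to the point x, -y, -z); pixel columns grow to the right and rows downward; lengths in m; the calibration is good to about 2 mm. A picture is of the moment at which its call begins. There is no depth.
- order.close_job(): hands the job in; it is judged then, once.
The state is a dict: "clock": time; "qpos": joint angles; "dq": joint speeds; "joint_efforts": joint torques, N m; "ee_pos": TCP position; "eef_rot": TCP orientation; "contact_force": force on the tool from outside, world axes, zero at the start; "moment": the same for the moment, N m; "gripper_width": finger opening in m; "gripper_force": force on a finger pad.
Only numpy, scipy, OpenCV 4.12 (cv2) and the standard library are available. Lean on these libraries where they do the work, as an engineer would, in place of code of your own. Each camera call takes 0.05 s, during which the arm holds its last target. There are 200 camera calls.

### The job

Take the section lifter (the hand tool with the broad blade) off the sloping drying rack and lay it flat, underside down, in the empty compartment of the open accessory drawer that is cut to its shape, setting it down rather than dropping it. Then push the drawer fully shut. Leave the narrow-bladed spatula beside it on the rack and the beaker on the bench where they are.

Things in the scene. Friction and masses are not known exactly. Their poses are not given: they have to be found in the camera images.
- lifter: Section lifter, flat-bottomed hand tool 140 mm long, 80 g: black handle 16 mm wide and thick (x = -22 to +70 mm), broad dark steel blade 46 mm wide, 4 mm thick (x = -70 to -18 mm). Origin: on the underside, mid-length, mid-width. x points from blade to handle end, z out of its top. Starts lying on the rack's slope, blade at the low end against the lip.
- lifter_grip (a point): Good place to grip the lifter: on the handle's axis, x = +15 mm, z = 8 mm of the lifter. Grip across the width (y), square to the slope; the drawer leaves room for the fingers there.
- lifter_blade (a point): Point on top of the lifter's blade, at x = -45 mm, z = 4 mm of the lifter.
- spatula: The narrow spatula, to be left alone: same handle and length as the lifter and the same frame, but its blade is only 18 mm wide. It lies beside the lifter on the rack, 100 mm away across the slope; which of the two is on the left varies.
- rack: White drying rack, fixed. Origin on the bench under its middle; x points level to the high end (away from the robot), z up. Its plate (165 mm long, 220 mm wide) rises towards +x at 30 degrees, its surface 65 mm above the bench at the origin; a lip 8 mm high closes the low end.
- rack_bar (a point): Middle of the level light bar that crosses over the rack along y: 22 mm wide, 18 mm high, 246 mm long, underside 199 mm above the bench, at x = 26 mm of the rack; posts 12 x 10 mm at y = +118 and -118 mm. It blocks a gripper coming straight down on the handles; one leaning back towards the low end, square to the slope, passes in front of it.
- slot (a point): Middle of the lifter's compartment, on its floor (13 mm above the bench). x points into the unit, away from the drawer's front, z up. A lifter lying properly has its origin here and its axes parallel to these. Black inserts 12 mm high bound a blade bay 56 mm wide (x = -75 to -14 mm), finger well 110 mm wide (-14 to +48), handle channel 26 mm wide (+48 to +75). Drawer walls: 32 mm high.
- drawer_front (a point): Middle of the outer face of the drawer's front, 28 mm above the bench; axes as for the slot. The flat face is 198 mm wide and 42 mm high (7 to 49 mm above the bench), without a handle. The drawer's other compartment is full. Push it along +x to shut.
- drawer (a joint): How far the drawer is open, in m: 0 is fully shut (front flush with the unit), 0.19 fully open. It slides with a friction of about 1.5 N. The unit is 216 mm wide, 205 mm deep and 61 mm high, fixed.
- beaker: Glass beaker, 76 mm in diameter at the rim, 95 mm high, standing on the bench; origin under its middle. To be left alone.

How it is judged:
By the outcome, as a careful person would: the job done as asked, in the order asked, and still so for the second after the job is handed in, with the robot touching nothing.
It also fails if it takes over 56 s, if anything falls off the work surface, if the arm or the gripper's body presses on something with over 40 N, if the wrist force passes 120 N, or if a joint passes its speed limit or range.

## Working session

There is one attempt and no reset: what is moved stays moved. The work goes in short steps, Python scripts to look and compute and a shell command to move; the robot and the scene stay as the last step left them, time stands still between calls to the robot, and variables do not carry over. Pictures are saved under pics/ and viewed, at most 10 in all, crops included, and the job is handed in when it is done.

```bash
ls; mkdir -p pics; cat > h.py <<'E'
import numpy as np, cv2, json
from station import r, snapshot, order
from scipy.spatial.transform import Rotation as R
def grab(n,save=None):
    s=snapshot(n); 
    if save: cv2.imwrite('pics/'+save+'.png',s['frame'])
    return s
def ray(s,px):
    T=np.array(s['camera_from_world']);K=np.array(s['K'])
    p=np.linalg.solve(K,[px[0],px[1],1.]); d=T[:3,:3].T@np.array([p[0],-p[1],-p[2]])
    return -T[:3,:3].T@T[:3,3], d/np.linalg.norm(d)
def onz(s,px,z):
    o,d=ray(s,px); return o+d*(z-o[2])/d[2]
def tri(obs):
    A=np.zeros((3,3));b=np.zeros(3)
    for s,px in obs:
        o,d=ray(s,px);M=np.eye(3)-np.outer(d,d);A+=M;b+=M@o
    p=np.linalg.solve(A,b)
    return p,[float(np.linalg.norm(np.cross(p-ray(s,q)[0],ray(s,q)[1]))*1e3) for s,q in obs]
def proj(s,P):
    T=np.array(s['camera_from_world']);K=np.array(s['K'])
    c=T[:3,:3]@np.array(P)+T[:3,3]; u=K@np.array([c[0],-c[1],-c[2]]); return u[:2]/u[2]
E
python3 - <<'E'
from h import *
import pickle
np.set_printoptions(precision=4,suppress=True)
S={n:grab(n,n+'0') for n in('scene','side','wrist')}
pickle.dump(S,open('s0.pkl','wb'))
for n,s in S.items(): print(n,[k for k in s],ray(s,(280,210)),s['K'])
print(r.observe())
a=np.hstack([S['scene']['frame'],S['side']['frame']])
E
```

```text
pics
scene ['frame', 'K', 'camera_from_world'] (array([ 1.2108, -0.2776,  1.0664]), array([-0.5203,  0.2853, -0.8049])) [[490.1299   0.     275.6004]
 [  0.     490.1299 209.1037]
 [  0.       0.       1.    ]]
side ['frame', 'K', 'camera_from_world'] (array([ 0.0161, -0.7143,  1.0846]), array([ 0.4207,  0.575 , -0.7017])) [[496.7684   0.     283.932 ]
 [  0.     496.7684 202.8403]
 [  0.       0.       1.    ]]
wrist ['frame', 'K', 'camera_from_world'] (array([0.6503, 0.0658, 0.3718]), array([-0.0008, -0.2785, -0.9604])) [[317.2248   0.     279.5523]
 [  0.     317.2248 205.6362]
 [  0.       0.       1.    ]]
{'clock': 0.15, 'qpos': array([-0.1741,  0.2457,  1.5587, -0.    ,  1.3387, -0.1741]), 'dq': array([-0.0001, -0.0028, -0.0042, -0.0013, -0.0001,  0.0007]), 'joint_efforts': array([  0.0004, -42.9984, -32.6553,  -0.0001,   0.0035,   0.    ]), 'ee_pos': array([0.6496, 0.0001, 0.2304]), 'eef_rot': array([-2.2206, -2.2206,  0.0014]), 'contact_force': array([ 0.7791, -0.6535,  0.8931]), 'moment': array([-0.0032, -0.0271,  0.0389]), 'gripper_force': 0.0, 'gripper_width': 0.08560128612025966}
```

View pics/scene0.png

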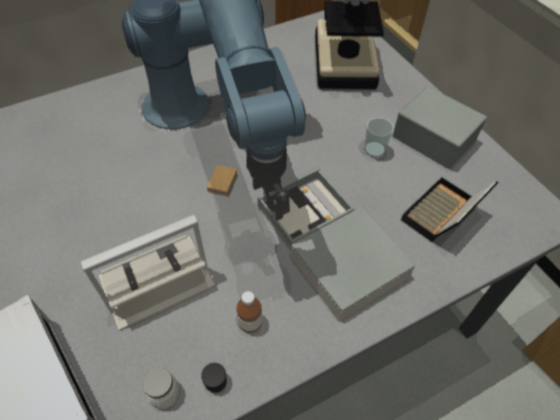

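View pics/side0.png

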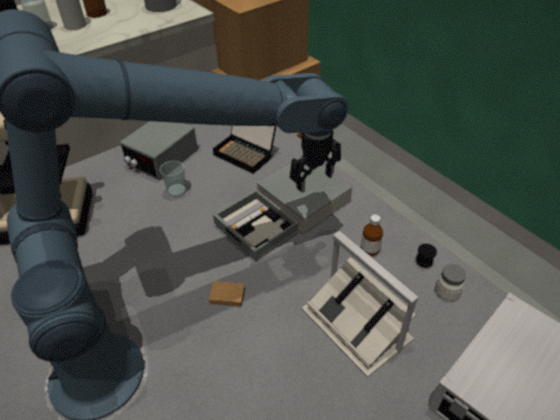

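The scene view shows the rack at about (155,265) and the open drawer at (310,205). The side view shows the lifter, with its wide blade at (332,308), the spatula at (372,322), and the drawer slot around (268,230). I'll enlarge these areas next.

```bash
python3 - <<'E'
from h import *
import pickle
S=pickle.load(open('s0.pkl','rb'))
def c(n,x,y,w=100,h=75):
    return cv2.resize(S[n]['frame'][y:y+h,x:x+w],(400,300),interpolation=cv2.INTER_CUBIC)
a=np.vstack([np.hstack([c('scene',100,235),c('side',300,260)]),np.hstack([c('scene',255,165),c('side',207,180)])])
a=cv2.convertScaleAbs(a,alpha=1.4)
cv2.imwrite('pics/crops0.png',a)
E
```

```text
(no output)
```

View pics/crops0.png

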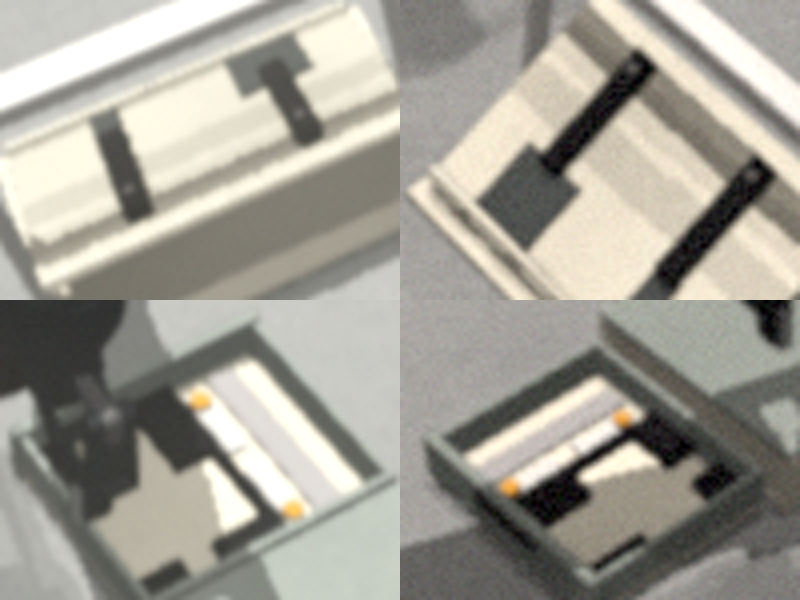

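View pics/wrist0.png

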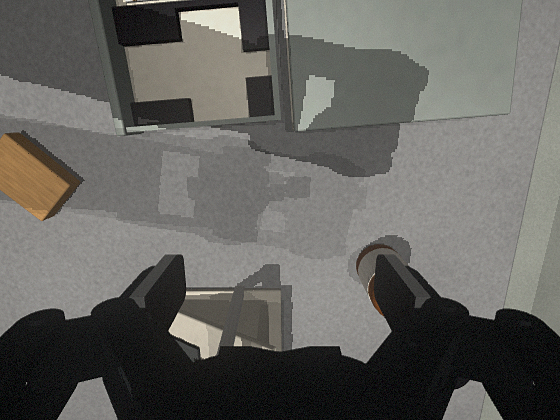

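The crops show the lifter on the rack's +y side, with handle holes visible in both views: lifter at scene (175.5,263) and side (358,277). In the wrist view the four black inserts bound the slot, their inner corners at about (182,41), (190,98), (240,50) and (246,77).

```bash
python3 - <<'E'
from h import *
import pickle
np.set_printoptions(precision=4,suppress=True)
S=pickle.load(open('s0.pkl','rb'));sc,si,w=S['scene'],S['side'],S['wrist']
f=lambda s,x0,y0,ox,oy:(lambda p:(s,(x0+(p[0]-ox)/4,y0+(p[1]-oy)/4)))
A=f(sc,100,235,0,0);B=f(si,300,260,400,0)
for n,a,b in [('lifter hole',(302,112),(632,68)),('blade -y',(245,97),(578,188)),('blade +y',(312,66),(532,145)),('spat hole',(129,187),(754,174)),('lift handle end',(312,138),(643,57))]:
    print(n,*tri([A(a),B(b)]))
for n,b in [('blade low +y',(483,200)),('low -y',(528,248))]: 
    print(n,[onz(si,B(b)[1],z) for z in (.03,.035)])
g=w['frame'].max(2); m=((g<45)*255).astype(np.uint8); m[135:]=0
cs,_=cv2.findContours(m,cv2.RETR_EXTERNAL,cv2.CHAIN_APPROX_NONE)
for c in cs:
    if cv2.contourArea(c)>150:
        q=cv2.approxPolyDP(c,3,True)[:,0]
        print(cv2.contourArea(c)); 
        for p in q: print('  ',p,onz(w,p,.025))
E
```

```text
lifter hole [ 0.6127 -0.2167  0.1065] [1.3233313465338665, 1.3233313465338097]
blade -y [ 0.5545 -0.2387  0.0549] [0.18161811925792679, 0.1816181192578777]
blade +y [ 0.5531 -0.1964  0.0548] [1.1458154680840686, 1.1458154680841646]
spat hole [ 0.6143 -0.3177  0.1082] [1.468036655251317, 1.4680366552511142]
lift handle end [ 0.6271 -0.2151  0.1021] [1.2400133441215255, 1.2400133441214636]
blade low +y [array([ 0.5145, -0.1978,  0.03  ]), array([ 0.5121, -0.2002,  0.035 ])]
low -y [array([ 0.5138, -0.2411,  0.03  ]), array([ 0.5114, -0.2433,  0.035 ])]
1319.5
   [190  99] [0.5566 0.0853 0.025 ]
   [132 102] [0.4959 0.0823 0.025 ]
   [134 125] [0.4952 0.0591 0.025 ]
   [193 121] [0.5581 0.0632 0.025 ]
2793.5
   [107   8] [0.4824 0.169  0.025 ]
   [112   9] [0.4871 0.1681 0.025 ]
   [118  43] [0.4889 0.1382 0.025 ]
   [126  46] [0.4965 0.1354 0.025 ]
   [180  41] [0.5508 0.1399 0.025 ]
   [178  11] [0.551  0.1664 0.025 ]
   [237   6] [0.6085 0.1706 0.025 ]
   [239   0] [0.6106 0.1757 0.025 ]
   [211   4] [0.5834 0.1723 0.025 ]
   [209   0] [0.5817 0.1757 0.025 ]
   [210   5] [0.5824 0.1715 0.025 ]
   [197   2] [0.57  0.174 0.025]
   [198   6] [0.5707 0.1706 0.025 ]
   [187   4] [0.5602 0.1723 0.025 ]
   [194   4] [0.567  0.1723 0.025 ]
   [195   0] [0.5682 0.1757 0.025 ]
   [112   6] [0.4875 0.1707 0.025 ]
   [115   2] [0.4909 0.1741 0.025 ]
   [111   5] [0.4866 0.1716 0.025 ]
   [109   0] [0.4853 0.1758 0.025 ]
   [112   6] [0.4875 0.1707 0.025 ]
   [107   3] [0.483  0.1733 0.025 ]
```

Both tools and the slot give consistent numbers: spacing is 101 mm, bay about 55 mm, and the blade's top edge height fits the rack geometry. The grip point is about (0.580,-0.217,0.075). I'll turn the tool so that the camera sits on the low side, then move over.

```bash
python3 -m handwheel '[{"rz":-0.125,"z":-4,"hand":0},{"rz":-0.125,"z":-4,"hand":0},{"rz":-0.125,"z":-4,"hand":0},{"rz":-0.125,"z":-4,"hand":0},{"rz":-0.125,"z":-4,"hand":0},{"rz":-0.125,"z":-4,"hand":0},{"rz":-0.125,"z":-4,"hand":0},{"rz":-0.125,"z":-4,"hand":0},{"rz":-0.125,"z":-4,"hand":0},{"rz":-0.125,"z":-4,"hand":0}]'
python3 -m handwheel '[{"rz":-0.125,"hand":0},{"rz":-0.125,"hand":0},{"rz":-0.085,"hand":0},{"x":30,"hand":0.3},{"x":30,"hand":0.3},{"x":30,"hand":0.3},{"x":30,"hand":0.3},{"x":25,"hand":0.3}]'
python3 - <<'E'
from h import *
o=r.observe();print(o['clock'],o['qpos'],o['ee_pos'],R.from_rotvec(o['eef_rot']).as_matrix().round(3),o['gripper_width'])
E
```

```text
0.15 [-1.74080930e-01  2.45663114e-01  1.55871196e+00 -3.73792401e-05
  1.33872263e+00 -1.74102281e-01] [6.49575808e-01 8.35158340e-05 2.30439269e-01] [[-0.     1.    -0.001]
 [ 1.     0.     0.   ]
 [ 0.    -0.001 -1.   ]] 0.08560128612025966invalid input at $[0]: expected keys hand, x, y, z, rx, ry, rz
invalid input at $[0]: expected keys hand, x, y, z, rx, ry, rz
```

```bash
python3 -m handwheel '[{"hand":0,"x":0,"y":0,"z":-4,"rx":0,"ry":0,"rz":-0.125},{"hand":0,"x":0,"y":0,"z":-4,"rx":0,"ry":0,"rz":-0.125},{"hand":0,"x":0,"y":0,"z":-4,"rx":0,"ry":0,"rz":-0.125},{"hand":0,"x":0,"y":0,"z":-4,"rx":0,"ry":0,"rz":-0.125},{"hand":0,"x":0,"y":0,"z":-4,"rx":0,"ry":0,"rz":-0.125},{"hand":0,"x":0,"y":0,"z":-4,"rx":0,"ry":0,"rz":-0.125},{"hand":0,"x":0,"y":0,"z":-4,"rx":0,"ry":0,"rz":-0.125},{"hand":0,"x":0,"y":0,"z":-4,"rx":0,"ry":0,"rz":-0.125},{"hand":0,"x":0,"y":0,"z":-4,"rx":0,"ry":0,"rz":-0.125},{"hand":0,"x":0,"y":0,"z":-4,"rx":0,"ry":0,"rz":-0.125}]'
python3 -m handwheel '[{"hand":0,"x":0,"y":0,"z":0,"rx":0,"ry":0,"rz":-0.125},{"hand":0,"x":0,"y":0,"z":0,"rx":0,"ry":0,"rz":-0.125},{"hand":0,"x":0,"y":0,"z":0,"rx":0,"ry":0,"rz":-0.085},{"hand":0.3,"x":30,"y":0,"z":0,"rx":0,"ry":0,"rz":0},{"hand":0.3,"x":30,"y":0,"z":0,"rx":0,"ry":0,"rz":0},{"hand":0.3,"x":30,"y":0,"z":0,"rx":0,"ry":0,"rz":0},{"hand":0.3,"x":30,"y":0,"z":0,"rx":0,"ry":0,"rz":0},{"hand":0.3,"x":25,"y":0,"z":0,"rx":0,"ry":0,"rz":0}]'
python3 - <<'E'
from h import *
o=r.observe();print(o['clock'],o['qpos'],o['ee_pos'],R.from_rotvec(o['eef_rot']).as_matrix().round(3),o['gripper_width'])
E
```

```text
clock: 0.98
ee_pos: [0.6498, 0.0, 0.271]
eef_rot: [-0.492, -3.102, 0.0]
contact_force: [0.9, 0.7, 0.3]
gripper_width: 0.0853
gripper_force: 0.0
clock: 1.65
ee_pos: [0.503, -0.0019, 0.2706]
eef_rot: [0.023, -3.14, -0.0]
contact_force: [-0.3, 0.0, -0.8]
gripper_width: 0.0598
gripper_force: 0.0
1.65 [-2.29407975e-01 -1.38350421e-01  1.88463030e+00 -6.96309826e-05
  1.39662740e+00 -1.81453736e+00] [ 0.50303513 -0.00185679  0.27060211] [[-1.    -0.014 -0.001]
 [-0.014  1.     0.   ]
 [ 0.001  0.    -1.   ]] 0.05977310127351396
```

```bash
python3 -m handwheel '[{"hand":0.3,"x":0,"y":-36,"z":0,"rx":0,"ry":-0.125,"rz":0},{"hand":0.3,"x":0,"y":-36,"z":0,"rx":0,"ry":-0.125,"rz":0},{"hand":0.3,"x":0,"y":-36,"z":0,"rx":0,"ry":-0.125,"rz":0},{"hand":0.3,"x":0,"y":-36,"z":0,"rx":0,"ry":-0.125,"rz":0},{"hand":0.3,"x":0,"y":-36,"z":0,"rx":0,"ry":-0.024,"rz":0},{"hand":0.3,"x":0,"y":-35,"z":0,"rx":0,"ry":0,"rz":0},{"hand":0.3,"x":0,"y":0,"z":20,"rx":0,"ry":0,"rz":0},{"hand":0.3,"x":0,"y":0,"z":20,"rx":0,"ry":0,"rz":0},{"hand":0.3,"x":0,"y":0,"z":10,"rx":0,"ry":0,"rz":0}]'
python3 - <<'E'
from h import *
import pickle
np.set_printoptions(precision=4,suppress=True)
S={n:grab(n,n+'1') for n in('scene','wrist')}
pickle.dump(S,open('s1.pkl','wb'))
o=r.observe();print(o['clock'],o['qpos'],o['ee_pos'],R.from_rotvec(o['eef_rot']).as_matrix().round(3),o['gripper_width'])
a=cv2.resize(S['wrist']['frame'],(500,375)); b=cv2.resize(S['scene']['frame'][150:250,245:365],(300,250),interpolation=cv2.INTER_CUBIC)
c=np.zeros((375,800,3),np.uint8);c[:,:500]=a;c[:250,500:]=b;cv2.imwrite('pics/c1.png',c)
E
```

```text
clock: 2.4
ee_pos: [0.5325, -0.2169, 0.2255]
eef_rot: [-0.016, 2.62, 0.007]
contact_force: [0.2, 0.2, -0.3]
gripper_width: 0.0599
gripper_force: 0.0
2.5 [-0.7399 -0.1734  2.0628  0.4492  0.9099 -2.5421] [ 0.5324 -0.2156  0.2254] [[-0.868 -0.015  0.497]
 [-0.011  1.     0.01 ]
 [-0.497  0.003 -0.868]] 0.059759613289731096
```

View pics/c1.png

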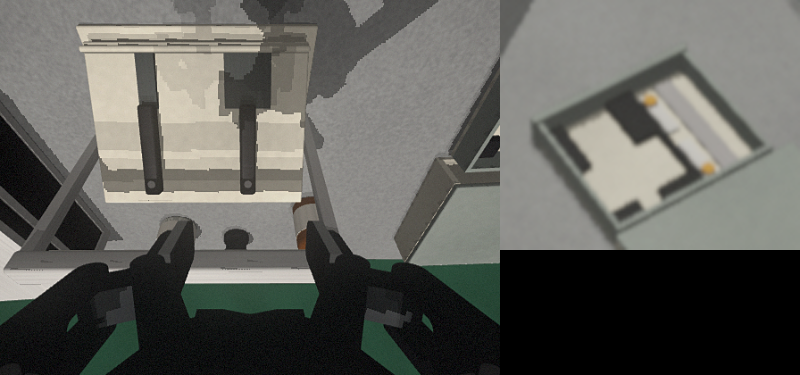

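The wrist view shows the lifter's handle at about (248,150) in the composite, with its hole at (248,184) and blade at (248,82), and the spatula to its left. The scene view now shows the slot unobstructed, with inserts at about (578,155), (630,115), (627,210) and (680,187) in the composite. Next I'll refine both.

```bash
python3 - <<'E'
from h import *
import pickle
np.set_printoptions(precision=4,suppress=True)
S=pickle.load(open('s1.pkl','rb'));S0=pickle.load(open('s0.pkl','rb'));w,sc=S['wrist'],S['scene'];si=S0['side'];w0=S0['wrist']
# lifter in wrist1: handle contour
g=w['frame'].max(2)
m=((g<75)*255).astype(np.uint8); k=np.zeros_like(m);k[115:225,240:310]=m[115:225,240:310]
c=max(cv2.findContours(k,0,1)[0],key=cv2.contourArea);print('handle rect',cv2.minAreaRect(c),cv2.boundingRect(c))
for v in (135,160,190):
    x=np.where(k[v])[0]; print(v,x.min(),x.max(), proj(w,(.58,-.217,.075)))
print('hole',*tri([(w,(278,206)),(si,(358,277))]), *tri([(w,(278,206)),(si,(358,277)),(S0['scene'],(175.5,263))]))
# slot
for n,s,x0,y0,x1,y1 in [('scene1',sc,255,180,330,240),('wrist0',w0,225,0,280,125)]:
    q=cv2.resize(s['frame'][y0:y1,x0:x1],None,fx=4,fy=4,interpolation=cv2.INTER_CUBIC).max(2)
    th=70; m=((q<th)*255).astype(np.uint8)
    print(n,np.percentile(q,[5,20,50]))
    for c in cv2.findContours(m,0,1)[0]:
        if cv2.contourArea(c)>250:
            for p in cv2.approxPolyDP(c,7,True)[:,0]:
                px=(x0+(p[0]-1.5)/4,y0+(p[1]-1.5)/4); print('  ',np.round(px,1),onz(s,px,.025)[:2])
            print()
E
```

```text
handle rect ((277.0, 166.0), (102.0, 50.0), 90.0) (252, 115, 51, 103)
135 268 286 [278.3818 157.2619]
160 269 286 [278.3818 157.2619]
190 269 285 [278.3818 157.2619]
hole [ 0.6142 -0.217   0.1044] [0.02623083866962276, 0.02623083866956362] [ 0.6126 -0.2168  0.1064] [0.28904911986993603, 1.243085307997827, 1.4193424597325637]
scene1 [ 59.  85. 146.]
   [299.9 232.1] [0.6232 0.1035]
   [291.4 235.4] [0.6218 0.0795]
   [293.1 236.6] [0.6272 0.0816]

   [265.4 200.4] [0.4912 0.0719]
   [279.1 216.9] [0.5563 0.079 ]
   [269.6 199.6] [0.4942 0.0832]

   [295.4 185.1] [0.4824 0.1687]
   [286.1 191.9] [0.4914 0.135 ]
   [299.4 206.4] [0.551  0.1427]
   [308.9 203.9] [0.5554 0.1692]
   [319.9 217.1] [0.6064 0.173 ]
   [309.4 227.1] [0.6211 0.1328]
   [323.1 220.9] [0.6206 0.1743]
   [323.6 218.4] [0.6144 0.1796]

wrist0 [ 42.  51. 103.]
   [270.9  75.1] [0.6407 0.1083]
   [245.6  77.9] [0.6149 0.1057]
   [249.4 116.4] [0.6178 0.0679]
   [274.1 114.1] [0.6439 0.0701]

   [279.4  26.9] [0.6494 0.1524]
   [277.9  43.4] [0.6479 0.1377]

   [279.4  -0.4] [0.6494 0.176 ]
   [275.4  -0.4] [0.6456 0.176 ]
   [275.9  18.9] [0.646  0.1595]
   [278.6  18.4] [0.6487 0.1599]
   [276.6  15.6] [0.6467 0.1623]
   [279.4  11.1] [0.6494 0.1662]
   [276.9  12.1] [0.647  0.1653]
   [278.9  10.4] [0.6489 0.1668]
   [276.9   6.9] [0.647  0.1698]
   [279.4   5.6] [0.6494 0.1709]

   [224.6  -0.4] [0.5967 0.176 ]
   [224.6   7.1] [0.5964 0.1696]
   [238.9   6.9] [0.6102 0.1698]
   [243.1  51.1] [0.6132 0.1307]
   [268.9  49.4] [0.6389 0.1323]
   [264.6  -0.4] [0.6352 0.176 ]
```

```bash
python3 -m handwheel '[{"hand":0.3,"x":32,"y":-3,"z":0,"rx":0,"ry":0,"rz":0},{"hand":0.3,"x":0,"y":0,"z":25,"rx":0,"ry":0,"rz":0},{"hand":0.3,"x":0,"y":0,"z":30,"rx":0,"ry":0,"rz":0},{"hand":0.3,"x":0,"y":0,"z":30,"rx":0,"ry":0,"rz":0},{"hand":0.3,"x":0,"y":0,"z":25,"rx":0,"ry":0,"rz":0},{"hand":0.3,"x":0,"y":0,"z":20,"rx":0,"ry":0,"rz":0},{"hand":0.3,"x":0,"y":0,"z":15,"rx":0,"ry":0,"rz":0},{"hand":0.3,"x":0,"y":0,"z":7,"rx":0,"ry":0,"rz":0},{"hand":0.3,"x":0,"y":0,"z":5,"rx":0,"ry":0,"rz":0},{"hand":0.3,"x":0,"y":0,"z":0,"rx":0,"ry":0,"rz":0}]'
python3 - <<'E'
from h import *
s=grab('wrist');import pickle;pickle.dump(s,open('s2.pkl','wb'))
o=r.observe();print(o['clock'],o['ee_pos'],R.from_rotvec(o['eef_rot']).as_matrix().round(3),o['contact_force'])
a=s['frame'];b=cv2.resize(grab('side')['frame'][240:350,290:410],(480,440),interpolation=cv2.INTER_CUBIC)
c=np.zeros((440,800,3),np.uint8);c[:240,:320]=cv2.resize(a,(320,240));c[:,320:]=b;cv2.imwrite('pics/c2.png',cv2.convertScaleAbs(c,alpha=1.3))
E
```

```text
clock: 3.33
ee_pos: [0.5843, -0.2187, 0.0763]
eef_rot: [-0.02, 2.617, 0.005]
contact_force: [-0.8, -0.0, 1.1]
gripper_width: 0.0597
gripper_force: 0.0
3.3833 [ 0.58431879 -0.21898551  0.07689034] [[-0.865 -0.015  0.501]
 [-0.013  1.     0.007]
 [-0.501 -0.001 -0.865]] [0.12048461 0.12745937 0.8048268 ]
```

View pics/c2.png

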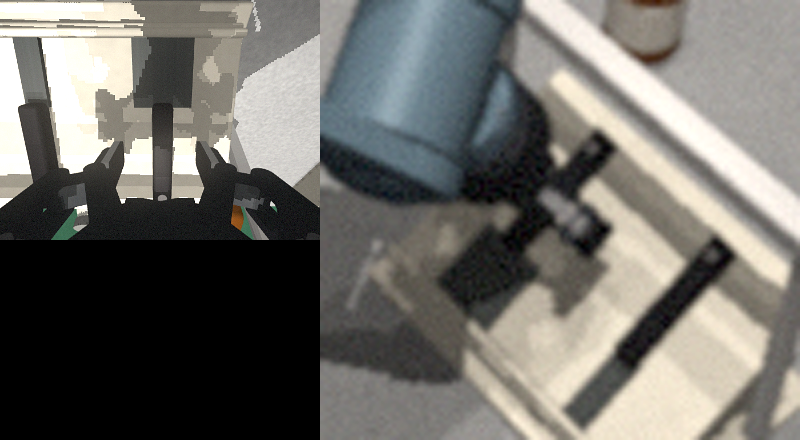

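The fingers straddle the lifter's handle, at (163,150) in the wrist part of the view, and sit clear of the spatula. I'll advance 3 mm and close.

```bash
python3 -m handwheel '[{"hand":0.3,"x":0,"y":1,"z":3,"rx":0,"ry":0,"rz":0},{"hand":1,"x":0,"y":0,"z":0,"rx":0,"ry":0,"rz":0},{"hand":1,"x":0,"y":0,"z":0,"rx":0,"ry":0,"rz":0},{"hand":1,"x":0,"y":0,"z":0,"rx":0,"ry":0,"rz":0},{"hand":1,"x":0,"y":0,"z":0,"rx":0,"ry":0,"rz":0},{"hand":1,"x":0,"y":0,"z":0,"rx":0,"ry":0,"rz":0},{"hand":1,"x":0,"y":0,"z":0,"rx":0,"ry":0,"rz":0},{"hand":1,"x":0,"y":0,"z":0,"rx":0,"ry":0,"rz":0}]'
```

```text
clock: 4.1
ee_pos: [0.5855, -0.218, 0.074]
eef_rot: [-0.019, 2.617, 0.005]
contact_force: [-4.4, 1.2, 5.4]
gripper_width: 0.0146
gripper_force: 59.5
```

```bash
python3 -m handwheel '[{"hand":1,"x":0,"y":0,"z":-8,"rx":0,"ry":0,"rz":0},{"hand":1,"x":0,"y":0,"z":-15,"rx":0,"ry":0,"rz":0},{"hand":1,"x":0,"y":0,"z":-25,"rx":0,"ry":0,"rz":0},{"hand":1,"x":5,"y":0,"z":-30,"rx":0,"ry":0,"rz":0},{"hand":1,"x":5,"y":0,"z":-30,"rx":0,"ry":0,"rz":0},{"hand":1,"x":5,"y":0,"z":-30,"rx":0,"ry":0,"rz":0},{"hand":1,"x":5,"y":0,"z":-30,"rx":0,"ry":0,"rz":0},{"hand":1,"x":5,"y":0,"z":-30,"rx":0,"ry":0,"rz":0},{"hand":1,"x":0,"y":0,"z":0,"rx":0,"ry":0,"rz":0}]'
```

```text
clock: 4.85
ee_pos: [0.4643, -0.2215, 0.2379]
eef_rot: [-0.019, 2.612, -0.006]
contact_force: [0.3, -0.1, -1.1]
gripper_width: 0.0144
gripper_force: 59.1
```

```bash
python3 -m handwheel '[{"hand":1,"x":0,"y":15,"z":0,"rx":0,"ry":0,"rz":0},{"hand":1,"x":0,"y":30,"z":0,"rx":0,"ry":0.06,"rz":0},{"hand":1,"x":0,"y":38,"z":0,"rx":0,"ry":0.1,"rz":0},{"hand":1,"x":0,"y":38,"z":0,"rx":0,"ry":0.1,"rz":0},{"hand":1,"x":0,"y":38,"z":0,"rx":0,"ry":0.1,"rz":0},{"hand":1,"x":0,"y":38,"z":0,"rx":0,"ry":0.1,"rz":0},{"hand":1,"x":0,"y":38,"z":0,"rx":0,"ry":0.064,"rz":0},{"hand":1,"x":0,"y":38,"z":0,"rx":0,"ry":0,"rz":-0.03},{"hand":1,"x":0,"y":35,"z":0,"rx":0,"ry":0,"rz":-0.035},{"hand":1,"x":0,"y":25,"z":0,"rx":0,"ry":0,"rz":0}]'
python3 - <<'E'
from h import *
o=r.observe();print(o['clock'],o['qpos'],o['ee_pos'],R.from_rotvec(o['eef_rot']).as_matrix().round(3),o['gripper_width'])
E
```

```text
clock: 5.68
ee_pos: [0.4566, 0.1162, 0.2311]
eef_rot: [0.13, -3.137, -0.001]
contact_force: [-0.4, 0.4, -0.6]
gripper_width: 0.0143
gripper_force: 59.0
5.6833 [ 7.54391418e-03 -1.87820513e-01  2.00071348e+00  4.38336935e-04
  1.33058410e+00 -1.64618972e+00] [0.45661508 0.11615616 0.23108489] [[-0.997 -0.083 -0.002]
 [-0.083  0.997  0.   ]
 [ 0.002  0.001 -1.   ]] 0.01432507133760456
```

```bash
python3 -m handwheel '[{"hand":1,"x":-13,"y":0,"z":0,"rx":0,"ry":0,"rz":0},{"hand":1,"x":-25,"y":-3,"z":10,"rx":0,"ry":0,"rz":0},{"hand":1,"x":-30,"y":-4,"z":15,"rx":0,"ry":0,"rz":0},{"hand":1,"x":-25,"y":-4,"z":15,"rx":0,"ry":0,"rz":0},{"hand":1,"x":-20,"y":0,"z":15,"rx":0,"ry":0,"rz":0},{"hand":1,"x":0,"y":0,"z":5,"rx":0,"ry":0,"rz":0},{"hand":1,"x":0,"y":0,"z":0,"rx":0,"ry":0,"rz":0}]'
python3 - <<'E'
from h import *
import pickle
S={n:grab(n) for n in('scene','side','wrist')};pickle.dump(S,open('s3.pkl','wb'))
o=r.observe();print(o['clock'],o['ee_pos'],R.from_rotvec(o['eef_rot']).as_matrix().round(3))
c=np.zeros((600,800,3),np.uint8);c[:300,:400]=cv2.resize(S['wrist']['frame'],(400,300));c[300:,:400]=cv2.resize(S['scene']['frame'][140:260,230:390],(400,300),interpolation=cv2.INTER_CUBIC);c[:375,400:]=cv2.resize(S['side']['frame'][130:280,200:360],(400,375),interpolation=cv2.INTER_CUBIC);cv2.imwrite('pics/c3.png',cv2.convertScaleAbs(c,alpha=1.3))
E
```

```text
clock: 6.27
ee_pos: [0.5696, 0.1113, 0.1689]
eef_rot: [0.124, -3.133, -0.0]
contact_force: [-0.0, 0.4, -1.8]
gripper_width: 0.0143
gripper_force: 59.0
6.4167 [0.57037893 0.11138002 0.17256764] [[-0.997 -0.079  0.   ]
 [-0.079  0.997 -0.   ]
 [-0.    -0.    -1.   ]]
```

View pics/c3.png

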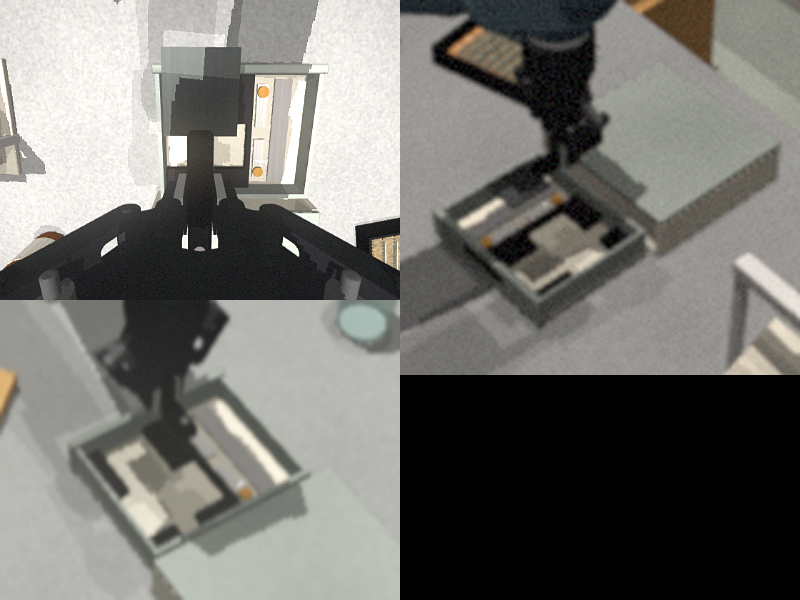

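The wrist view shows the held blade at (162–241, 47–136) in the composite, square in the grip above the drawer, with the slot below. Next I'll measure where the blade sits relative to the tool.

```bash
python3 - <<'E'
from h import *
import pickle
np.set_printoptions(precision=4,suppress=True)
S=pickle.load(open('s3.pkl','rb'));w=S['wrist'];f=w['frame']
tcp=np.array([.5704,.1114,.1726]);M=np.array([[-.997,-.079,0],[-.079,.997,0],[0,0,-1]])
g=f.max(2).astype(int)
print('row140',[(i,g[140,i]) for i in range(218,350,4)])
print('col250',[(i,g[i,250]) for i in range(54,206,4)])
m=((g<72)*255).astype(np.uint8);k=np.zeros_like(m);k[60:200,215:345]=m[60:200,215:345]
for z in (.169,.1726,.176):
  for q in [[(227,66),(337,66)],[(227,190),(337,190)]]:
    P=[(onz(w,p,z)-tcp)@M*1e3 for p in q]; print(z,*P)
E
```

```text
row140 [(218, np.int64(168)), (222, np.int64(183)), (226, np.int64(78)), (230, np.int64(107)), (234, np.int64(104)), (238, np.int64(102)), (242, np.int64(107)), (246, np.int64(55)), (250, np.int64(58)), (254, np.int64(61)), (258, np.int64(55)), (262, np.int64(59)), (266, np.int64(55)), (270, np.int64(46)), (274, np.int64(56)), (278, np.int64(48)), (282, np.int64(51)), (286, np.int64(49)), (290, np.int64(49)), (294, np.int64(47)), (298, np.int64(49)), (302, np.int64(52)), (306, np.int64(50)), (310, np.int64(46)), (314, np.int64(48)), (318, np.int64(49)), (322, np.int64(47)), (326, np.int64(54)), (330, np.int64(52)), (334, np.int64(41)), (338, np.int64(46)), (342, np.int64(59)), (346, np.int64(61))]
col250 [(54, np.int64(171)), (58, np.int64(182)), (62, np.int64(178)), (66, np.int64(126)), (70, np.int64(128)), (74, np.int64(129)), (78, np.int64(131)), (82, np.int64(125)), (86, np.int64(125)), (90, np.int64(130)), (94, np.int64(126)), (98, np.int64(124)), (102, np.int64(122)), (106, np.int64(106)), (110, np.int64(113)), (114, np.int64(118)), (118, np.int64(62)), (122, np.int64(56)), (126, np.int64(61)), (130, np.int64(51)), (134, np.int64(58)), (138, np.int64(51)), (142, np.int64(55)), (146, np.int64(58)), (150, np.int64(59)), (154, np.int64(59)), (158, np.int64(61)), (162, np.int64(64)), (166, np.int64(58)), (170, np.int64(63)), (174, np.int64(70)), (178, np.int64(66)), (182, np.int64(67)), (186, np.int64(67)), (190, np.int64(162)), (194, np.int64(246)), (198, np.int64(247)), (202, np.int64(249))]
0.169 [ 88.2856 -23.527    3.6   ] [88.293  22.7783  3.6   ]
0.169 [ 34.8959 -25.8444   3.6   ] [34.9074 25.332   3.6   ]
0.1726 [ 87.7474 -22.9743   0.    ] [87.7546 22.1757  0.    ]
0.1726 [ 35.6899 -25.2338   0.    ] [35.7011 24.6656  0.    ]
0.176 [ 87.2391 -22.4522  -3.4   ] [87.2461 21.6065 -3.4   ]
0.176 [ 36.4397 -24.6572  -3.4   ] [36.4507 24.0363 -3.4   ]
```

The blade comes out at 52.0 mm long on the TCP-height plane, so the TCP is at lifter x = +17.7 mm with the underside 4 mm beyond the TCP. I'll move over the slot and part-way down, and cross-check the slot corners.

```bash
python3 -m handwheel '[{"hand":1,"x":-14,"y":3,"z":10,"rx":0,"ry":0,"rz":0},{"hand":1,"x":0,"y":0,"z":20,"rx":0,"ry":0,"rz":0},{"hand":1,"x":0,"y":0,"z":25,"rx":0,"ry":0,"rz":0},{"hand":1,"x":0,"y":0,"z":25,"rx":0,"ry":0,"rz":0},{"hand":1,"x":0,"y":0,"z":15,"rx":0,"ry":0,"rz":0},{"hand":1,"x":0,"y":0,"z":10,"rx":0,"ry":0,"rz":0},{"hand":1,"x":0,"y":0,"z":7,"rx":0,"ry":0,"rz":0},{"hand":1,"x":0,"y":0,"z":0,"rx":0,"ry":0,"rz":0}]'
python3 - <<'E'
from h import *
import pickle
np.set_printoptions(precision=4,suppress=True)
s1=pickle.load(open('s1.pkl','rb'))['scene'];w0=pickle.load(open('s0.pkl','rb'))['wrist']
print(tri([(s1,(299.4,206.4)),(w0,(180,41))]),tri([(s1,(308.9,203.9)),(w0,(178,11))]),tri([(s1,(279.1,216.9)),(w0,(193,121))]))
S={n:grab(n) for n in('scene','side','wrist')};pickle.dump(S,open('s4.pkl','wb'))
o=r.observe();print(o['clock'],o['ee_pos'],R.from_rotvec(o['eef_rot']).as_matrix().round(3))
w=S['wrist']
u=np.array([.9968,.08]);v=np.array([-.08,.9968]);O=np.array([.567,.114])
# expected projections of slot features at z=.025
for n,x,y in [('bay+y front',-75,28),('bay-y front',-75,-28),('bay+y back',-14,28),('bay-y back',-14,-28),('chan+',48,13),('chan-',48,-13)]:
    P=np.r_[O+(x*u+y*v)/1e3,.025]; print(n,*[proj(S[k],P).round(1) for k in S])
c=np.zeros((420,800,3),np.uint8);c[:,:560]=w['frame'];c[:210,560:]=cv2.resize(S['scene']['frame'][160:240,250:341],(240,210),interpolation=cv2.INTER_CUBIC);c[210:,560:]=cv2.resize(S['side']['frame'][180:260,207:298],(240,210),interpolation=cv2.INTER_CUBIC);cv2.imwrite('pics/c4.png',cv2.convertScaleAbs(c,alpha=1.3))
E
```

```text
clock: 7.08
ee_pos: [0.584, 0.1153, 0.06]
eef_rot: [0.125, -3.138, -0.0]
contact_force: [-0.7, -0.5, -1.1]
gripper_width: 0.0149
gripper_force: 59.0
(array([0.5521, 0.1405, 0.0276]), [1.310591579995335, 1.3105915799953316]) (array([0.549 , 0.1712, 0.0156]), [2.1700818413211165, 2.17008184132114]) (array([0.5686, 0.0669, 0.0509]), [4.969783381960402, 4.969783381960581])
7.2333 [0.5856 0.1153 0.062 ] [[-0.997 -0.079  0.003]
 [-0.079  0.997 -0.   ]
 [-0.003 -0.    -1.   ]]
bay+y front [286.2 191.4] [238.9 237.6] [336.4  64.7]
bay-y front [268.7 200.1] [251.2 248.5] [228.4  64.8]
bay+y back [298.7 206.6] [255.3 227.2] [331.4 180.6]
bay-y back [280.9 215.7] [267.7 237.7] [233.1 180.7]
chan+ [307.3 225.4] [274.6 219.7] [303.  278.8]
chan- [298.9 229.8] [280.4 224.4] [261.2 278.8]
```

View pics/c4.png

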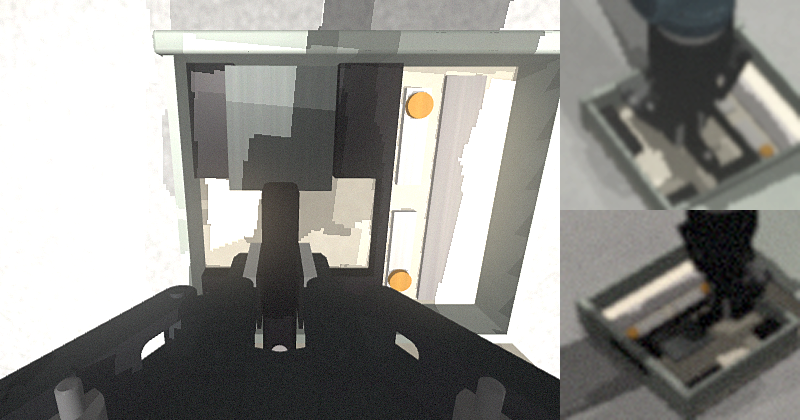

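The view shows the blade (columns 225–337, front edge at row 65) centred over the bay. The insert back edges are at row 178 against a predicted 180.6, so the slot fits to about 1.5 mm. Now I'll lower it.

```bash
python3 -m handwheel '[{"hand":1,"x":2,"y":0,"z":8,"rx":0,"ry":0,"rz":0},{"hand":1,"x":0,"y":0,"z":12,"rx":0,"ry":0,"rz":0},{"hand":1,"x":0,"y":0,"z":10,"rx":0,"ry":0,"rz":0},{"hand":1,"x":0,"y":0,"z":6,"rx":0,"ry":0,"rz":0},{"hand":1,"x":0,"y":0,"z":4,"rx":0,"ry":0,"rz":0},{"hand":1,"x":0,"y":0,"z":1,"rx":0,"ry":0,"rz":0},{"hand":1,"x":0,"y":0,"z":0,"rx":0,"ry":0,"rz":0},{"hand":1,"x":0,"y":0,"z":0,"rx":0,"ry":0,"rz":0}]'
python3 -c "
from h import *
o=r.observe();print(o['ee_pos'],o['contact_force'])"
```

```text
clock: 7.9
ee_pos: [0.5829, 0.1151, 0.0196]
eef_rot: [-0.124, 3.139, 0.0]
contact_force: [0.2, -0.2, -0.9]
gripper_width: 0.0143
gripper_force: 59.0
[0.58291305 0.11514944 0.01959392] [ 0.1560842  -0.15182707 -0.87428569]
```

```bash
python3 -m handwheel '[{"hand":1,"x":0,"y":0,"z":1,"rx":0,"ry":0,"rz":0},{"hand":1,"x":0,"y":0,"z":1,"rx":0,"ry":0,"rz":0},{"hand":1,"x":0,"y":0,"z":0,"rx":0,"ry":0,"rz":0}]'; python3 -m handwheel '[{"hand":1,"x":0,"y":0,"z":0.5,"rx":0,"ry":0,"rz":0},{"hand":1,"x":0,"y":0,"z":0,"rx":0,"ry":0,"rz":0}]'
```

```text
clock: 8.15
ee_pos: [0.5827, 0.1151, 0.0175]
eef_rot: [-0.124, 3.139, -0.0]
contact_force: [0.9, 0.1, -1.2]
gripper_width: 0.0144
gripper_force: 59.0
clock: 8.32
ee_pos: [0.5827, 0.1151, 0.017]
eef_rot: [-0.124, 3.139, 0.0]
contact_force: [0.3, -0.4, -0.9]
gripper_width: 0.0146
gripper_force: 59.0
```

Not in contact yet; I'll continue in half-millimetre steps.

```bash
for i in 1; do python3 -m handwheel '[{"hand":1,"x":0,"y":0,"z":0.5,"rx":0,"ry":0,"rz":0},{"hand":1,"x":0,"y":0,"z":0.5,"rx":0,"ry":0,"rz":0},{"hand":1,"x":0,"y":0,"z":0,"rx":0,"ry":0,"rz":0}]'; done; python3 -m handwheel '[{"hand":1,"x":0,"y":0,"z":0.5,"rx":0,"ry":0,"rz":0},{"hand":1,"x":0,"y":0,"z":0,"rx":0,"ry":0,"rz":0}]'
```

```text
clock: 8.57
ee_pos: [0.5825, 0.1151, 0.0158]
eef_rot: [0.124, -3.139, 0.0]
contact_force: [-0.1, -0.2, -1.4]
gripper_width: 0.0145
gripper_force: 59.0
clock: 8.73
ee_pos: [0.5826, 0.1151, 0.0153]
eef_rot: [0.124, -3.139, 0.0]
contact_force: [0.5, -0.1, -0.7]
gripper_width: 0.0141
gripper_force: 59.0
```

```bash
python3 -m handwheel '[{"hand":1,"x":0,"y":0,"z":0.5,"rx":0,"ry":0,"rz":0},{"hand":1,"x":0,"y":0,"z":0,"rx":0,"ry":0,"rz":0}]'; python3 -m handwheel '[{"hand":1,"x":0,"y":0,"z":0.5,"rx":0,"ry":0,"rz":0},{"hand":1,"x":0,"y":0,"z":0,"rx":0,"ry":0,"rz":0}]'
python3 - <<'E'
from h import *
s=grab('wrist');w=s['frame'];import pickle;pickle.dump(s,open('s5.pkl','wb'))
c=np.zeros((420,800,3),np.uint8);c[:,:560]=w;c[:210,560:]=cv2.resize(grab('scene')['frame'][160:240,250:341],(240,210),interpolation=cv2.INTER_CUBIC);c[210:,560:]=cv2.resize(grab('side')['frame'][180:260,207:298],(240,210),interpolation=cv2.INTER_CUBIC);cv2.imwrite('pics/c5.png',cv2.convertScaleAbs(c,alpha=1.5))
E
```

```text
clock: 8.9
ee_pos: [0.5826, 0.1151, 0.0148]
eef_rot: [0.124, -3.139, 0.0]
contact_force: [0.3, -0.3, -1.2]
gripper_width: 0.0144
gripper_force: 59.0
clock: 9.07
ee_pos: [0.5825, 0.1151, 0.0143]
eef_rot: [0.124, -3.139, -0.0]
contact_force: [-0.6, 0.5, -1.1]
gripper_width: 0.0142
gripper_force: 59.0
```

View pics/c5.png

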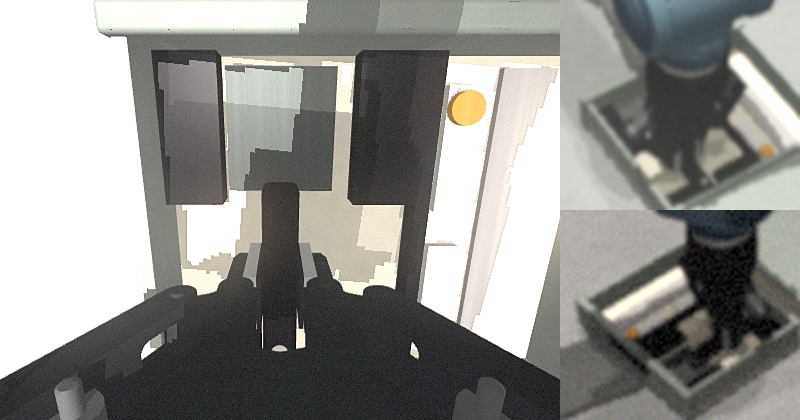

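The picture shows the blade (columns 228–335) inside the bay but close to the left insert's foot at 227, with the right foot at about 349. I'll shift 2.5 mm along tool +y, then go down to contact.

```bash
python3 -m handwheel '[{"hand":1,"x":0,"y":2.5,"z":0,"rx":0,"ry":0,"rz":0},{"hand":1,"x":0,"y":0,"z":0.5,"rx":0,"ry":0,"rz":0},{"hand":1,"x":0,"y":0,"z":0,"rx":0,"ry":0,"rz":0}]'; python3 -m handwheel '[{"hand":1,"x":0,"y":0,"z":0.5,"rx":0,"ry":0,"rz":0},{"hand":1,"x":0,"y":0,"z":0,"rx":0,"ry":0,"rz":0}]'
python3 - <<'E'
from h import *
np.set_printoptions(precision=4,suppress=True)
s=grab('wrist');g=s['frame'].astype(int).max(2);o=r.observe();T=o['ee_pos'];M=R.from_rotvec(o['eef_rot']).as_matrix()
print(T,o['contact_force'])
print('row130',[(i,int(g[130,i])) for i in range(212,236)],[(i,int(g[130,i])) for i in range(328,364,2)])
for z in (.013,.017,.021): print(z,[((onz(s,p,z)-T)@M*1e3).round(1) for p in ((280,65),(280,190),(227,130),(336,130))])
E
```

```text
clock: 9.47
ee_pos: [0.5823, 0.1178, 0.0138]
eef_rot: [0.125, -3.139, -0.0]
contact_force: [-0.0, 0.3, -0.2]
gripper_width: 0.0144
gripper_force: 59.0
clock: 9.63
ee_pos: [0.5826, 0.1177, 0.0138]
eef_rot: [-0.124, 3.139, 0.0]
contact_force: [-1.8, 1.2, 1.2]
gripper_width: 0.0149
gripper_force: 59.4
[0.5826 0.1177 0.0138] [-1.2678  0.1184  2.8392]
row130 [(212, 70), (213, 48), (214, 50), (215, 47), (216, 40), (217, 40), (218, 111), (219, 128), (220, 110), (221, 255), (222, 247), (223, 243), (224, 245), (225, 248), (226, 255), (227, 105), (228, 110), (229, 115), (230, 114), (231, 115), (232, 115), (233, 118), (234, 115), (235, 121)] [(328, 58), (330, 56), (332, 53), (334, 89), (336, 127), (338, 126), (340, 132), (342, 127), (344, 139), (346, 28), (348, 36), (350, 34), (352, 33), (354, 36), (356, 36), (358, 28), (360, 24), (362, 30)]
0.013 [array([88. , -1.2,  0.7]), array([35. , -1.2,  0.7]), array([ 61.8, -24.3,   0.7]), array([61.8, 23.3,  0.7])]
0.017 [array([87.4, -1.2, -3.3]), array([35.9, -1.2, -3.3]), array([ 61.9, -23.7,  -3.3]), array([61.9, 22.6, -3.3])]
0.021 [array([86.8, -1.2, -7.3]), array([36.8, -1.2, -7.3]), array([ 62.1, -23. ,  -7.3]), array([62.1, 21.9, -7.3])]
```

Contact shows at about 3 N with the blade on the floor, and the gaps are 3 mm left and 4.5 mm right. I'll release part-way, because the well is only 110 mm wide, and retreat.

```bash
python3 -m handwheel '[{"hand":0.7,"x":0,"y":0,"z":0,"rx":0,"ry":0,"rz":0},{"hand":0.45,"x":0,"y":0,"z":0,"rx":0,"ry":0,"rz":0},{"hand":0.45,"x":0,"y":0,"z":0,"rx":0,"ry":0,"rz":0},{"hand":0.45,"x":0,"y":0,"z":0,"rx":0,"ry":0,"rz":0},{"hand":0.45,"x":0,"y":0,"z":-5,"rx":0,"ry":0,"rz":0},{"hand":0.45,"x":0,"y":0,"z":-15,"rx":0,"ry":0,"rz":0},{"hand":0.45,"x":0,"y":0,"z":-30,"rx":0,"ry":0,"rz":0},{"hand":0.45,"x":0,"y":0,"z":-40,"rx":0,"ry":0,"rz":0},{"hand":0.45,"x":0,"y":0,"z":-40,"rx":0,"ry":0,"rz":0},{"hand":0.45,"x":0,"y":0,"z":-20,"rx":0,"ry":0,"rz":0}]'
python3 - <<'E'
from h import *
np.set_printoptions(precision=4,suppress=True)
import pickle
S={n:grab(n) for n in('scene','side','wrist')};pickle.dump(S,open('s6.pkl','wb'))
s=S['wrist'];f=s['frame']
o=r.observe();print(o['clock'],o['ee_pos'],o['gripper_width'])
c=np.zeros((420,800,3),np.uint8);c[:,:560]=f;c[:210,560:]=cv2.resize(S['scene']['frame'][160:240,250:341],(240,210),interpolation=cv2.INTER_CUBIC);c[210:,560:]=cv2.resize(S['side']['frame'][180:260,207:298],(240,210),interpolation=cv2.INTER_CUBIC);cv2.imwrite('pics/c6.png',cv2.convertScaleAbs(c,alpha=1.3))
E
```

```text
clock: 10.52
ee_pos: [0.5848, 0.1177, 0.1694]
eef_rot: [-0.124, 3.131, -0.0]
contact_force: [1.5, -0.0, 0.9]
gripper_width: 0.047
gripper_force: 0.0
10.6667 [0.5839 0.1177 0.1663] 0.04683444562407987
```

View pics/c6.png

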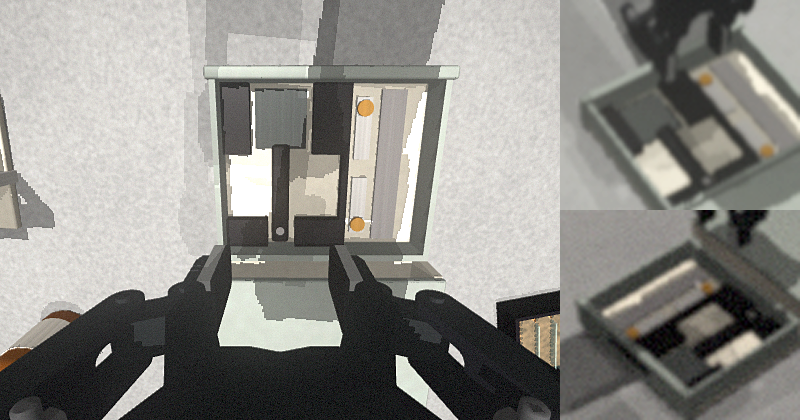

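The lifter lies in its compartment, with the blade at (281,118) in the bay and the handle in the channel at (280,215). The drawer's front top edge runs along row ~66, columns 205–460. I'll measure that edge for the push.

```bash
python3 - <<'E'
from h import *
import pickle
np.set_printoptions(precision=4,suppress=True)
S=pickle.load(open('s6.pkl','rb'));s=S['wrist'];g=s['frame'].astype(int).mean(2)
for u in (230,335,440): print(u,[int(x) for x in g[58:84,u]])
a,b=onz(s,(205,66),.049),onz(s,(460,66),.049);print(a,b,np.linalg.norm(a-b),(a+b)/2)
c,d=onz(s,(205,77),.049),onz(s,(460,77),.049);print(c,d)
o=r.observe();T=o['ee_pos'];M=R.from_rotvec(o['eef_rot']).as_matrix();print(M)
mid=(a+b)/2;mid[2]=.028;print('front rel tool mm',(mid-T)@M*1e3)
# unit front edge
print([onz(s,p,.061) for p in ((235,281),(445,281))],[int(x) for x in g[240:300,300]])
E
```

```text
230 [163, 169, 165, 155, 152, 150, 155, 121, 149, 180, 185, 177, 179, 178, 172, 169, 170, 170, 163, 138, 101, 67, 64, 73, 44, 41]
335 [105, 100, 98, 101, 100, 101, 110, 64, 76, 82, 86, 79, 85, 85, 87, 83, 83, 86, 82, 76, 70, 61, 60, 65, 37, 41]
440 [167, 171, 165, 167, 157, 159, 164, 98, 85, 156, 179, 181, 177, 178, 177, 175, 173, 174, 170, 148, 121, 75, 71, 72, 79, 80]
[0.4868 0.0514 0.049 ] [0.4715 0.2448 0.049 ] 0.19402309783432478 [0.4791 0.1481 0.049 ]
[0.4946 0.0515 0.049 ] [0.4792 0.2466 0.049 ]
[[-0.9968 -0.0792  0.0054]
 [-0.0792  0.9969  0.    ]
 [-0.0054 -0.0004 -1.    ]]
front rel tool mm [102.7775  38.6969 137.7495]
[array([0.6608, 0.0829, 0.061 ]), array([0.6461, 0.2665, 0.061 ])] [40, 43, 41, 43, 34, 29, 41, 65, 64, 67, 59, 67, 67, 63, 63, 84, 95, 96, 96, 94, 99, 95, 93, 96, 97, 96, 91, 92, 91, 91, 89, 95, 95, 90, 95, 94, 94, 89, 61, 59, 69, 82, 88, 90, 93, 96, 90, 104, 105, 102, 105, 107, 106, 103, 105, 102, 106, 102, 106, 109]
```

```bash
python3 - <<'E'
from h import *
import pickle
S=pickle.load(open('s6.pkl','rb'));print('beaker rim/base',onz(S['scene'],(378,130),.095),onz(S['scene'],(375,150),0))
E
python3 -m handwheel '[{"hand":1,"x":25,"y":10,"z":0,"rx":0,"ry":0,"rz":0},{"hand":1,"x":35,"y":10,"z":0,"rx":0,"ry":0,"rz":0},{"hand":1,"x":35,"y":10,"z":0,"rx":0,"ry":0,"rz":0},{"hand":1,"x":33,"y":9,"z":0,"rx":0,"ry":0,"rz":0},{"hand":1,"x":20,"y":0,"z":0,"rx":0,"ry":0,"rz":0},{"hand":1,"x":0,"y":0,"z":0,"rx":0,"ry":0,"rz":0}]'
```

```text
beaker rim/base [0.46451385 0.44078511 0.095     ] [0.45690891 0.4547943  0.        ]
clock: 11.17
ee_pos: [0.4268, 0.1451, 0.1604]
eef_rot: [0.127, -3.133, 0.0]
contact_force: [-0.1, 0.8, -0.0]
gripper_width: 0.0001
gripper_force: 0.0
```

```bash
python3 -m handwheel '[{"hand":1,"x":0,"y":0,"z":20,"rx":0,"ry":0,"rz":0},{"hand":1,"x":0,"y":0,"z":35,"rx":0,"ry":0,"rz":0},{"hand":1,"x":0,"y":0,"z":35,"rx":0,"ry":0,"rz":0},{"hand":1,"x":0,"y":0,"z":25,"rx":0,"ry":0,"rz":0},{"hand":1,"x":0,"y":0,"z":15,"rx":0,"ry":0,"rz":0},{"hand":1,"x":0,"y":0,"z":8,"rx":0,"ry":0,"rz":0},{"hand":1,"x":0,"y":0,"z":0,"rx":0,"ry":0,"rz":0},{"hand":1,"x":0,"y":0,"z":0,"rx":0,"ry":0,"rz":0}]'
python3 -c "
from h import *
o=r.observe();T=o['ee_pos'];M=R.from_rotvec(o['eef_rot']).as_matrix();print(T,M.round(3),(np.array([.4791,.1481,.028])-T)@M*1e3,o['contact_force'])"
```

```text
clock: 11.83
ee_pos: [0.4319, 0.1447, 0.0252]
eef_rot: [0.124, -3.138, 0.0]
contact_force: [0.5, 1.0, 0.3]
gripper_width: -0.0
gripper_force: 0.0
[0.43188215 0.14470111 0.02518551] [[-0.997 -0.079 -0.001]
 [-0.079  0.997 -0.   ]
 [ 0.001  0.    -1.   ]] [-47.33658784  -0.33757217  -2.85174456] [0.49700864 1.0334575  0.32281677]
```

```bash
python3 -m handwheel '[{"hand":1,"x":-10,"y":0,"z":0,"rx":0,"ry":0,"rz":0},{"hand":1,"x":-14,"y":0,"z":0,"rx":0,"ry":0,"rz":0},{"hand":1,"x":-6,"y":0,"z":0,"rx":0,"ry":0,"rz":0},{"hand":1,"x":-3,"y":0,"z":0,"rx":0,"ry":0,"rz":0},{"hand":1,"x":-3,"y":0,"z":0,"rx":0,"ry":0,"rz":0},{"hand":1,"x":-3,"y":0,"z":0,"rx":0,"ry":0,"rz":0},{"hand":1,"x":-4,"y":0,"z":0,"rx":0,"ry":0,"rz":0},{"hand":1,"x":-5,"y":0,"z":0,"rx":0,"ry":0,"rz":0},{"hand":1,"x":-6,"y":0,"z":0,"rx":0,"ry":0,"rz":0},{"hand":1,"x":-7,"y":0,"z":0,"rx":0,"ry":0,"rz":0}]'
python3 -m handwheel '[{"hand":1,"x":-8,"y":0,"z":0,"rx":0,"ry":0,"rz":0},{"hand":1,"x":-9,"y":0,"z":0,"rx":0,"ry":0,"rz":0},{"hand":1,"x":-10,"y":0,"z":0,"rx":0,"ry":0,"rz":0},{"hand":1,"x":-10,"y":0,"z":0,"rx":0,"ry":0,"rz":0},{"hand":1,"x":-10,"y":0,"z":0,"rx":0,"ry":0,"rz":0},{"hand":1,"x":-10,"y":0,"z":0,"rx":0,"ry":0,"rz":0},{"hand":1,"x":-10,"y":0,"z":0,"rx":0,"ry":0,"rz":0},{"hand":1,"x":-9,"y":0,"z":0,"rx":0,"ry":0,"rz":0},{"hand":1,"x":-9,"y":0,"z":0,"rx":0,"ry":0,"rz":0},{"hand":1,"x":-9,"y":0,"z":0,"rx":0,"ry":0,"rz":0}]'
```

```text
clock: 12.67
ee_pos: [0.4927, 0.1497, 0.0252]
eef_rot: [0.124, -3.138, -0.0]
contact_force: [-2.1, 0.5, 0.2]
gripper_width: -0.0001
gripper_force: 1.0
clock: 13.5
ee_pos: [0.5871, 0.1571, 0.0252]
eef_rot: [0.124, -3.139, 0.0]
contact_force: [-2.5, 0.0, -0.9]
gripper_width: -0.0001
gripper_force: 1.1
```

```bash
python3 -m handwheel '[{"hand":1,"x":-9,"y":0,"z":0,"rx":0,"ry":0,"rz":0},{"hand":1,"x":-9,"y":0,"z":0,"rx":0,"ry":0,"rz":0},{"hand":1,"x":-8,"y":0,"z":0,"rx":0,"ry":0,"rz":0},{"hand":1,"x":-7,"y":0,"z":0,"rx":0,"ry":0,"rz":0},{"hand":1,"x":-5,"y":0,"z":0,"rx":0,"ry":0,"rz":0},{"hand":1,"x":-4,"y":0,"z":0,"rx":0,"ry":0,"rz":0},{"hand":1,"x":-2,"y":0,"z":0,"rx":0,"ry":0,"rz":0},{"hand":1,"x":0,"y":0,"z":0,"rx":0,"ry":0,"rz":0}]'
python3 - <<'E'
from h import *
np.set_printoptions(precision=4,suppress=True)
s=grab('scene','z7');g=s['frame'].astype(int).mean(2)
u=np.array([.9968,.08]);v=np.array([-.08,.9968])
import pickle;pickle.dump({'scene':s,'side':grab('side')},open('s7.pkl','wb'))
w=grab('wrist');h=w['frame'].astype(int).mean(2)
# column profile in wrist along line ahead of fingers, back to world x at z=.049/.061
for c in (200,380): 
    e=np.abs(np.diff(h[:,c]));k=[i for i in np.argsort(-e)[:6]];print(c,[(int(i),int(e[i]),onz(w,(c,i),.049)[:2].round(4).tolist()) for i in sorted(k)])
print(r.observe()['ee_pos'])
E
```

```text
clock: 14.17
ee_pos: [0.631, 0.1605, 0.0257]
eef_rot: [-0.124, 3.138, 0.0]
contact_force: [0.3, 0.9, 0.8]
gripper_width: 0.0
gripper_force: 0.0
200 [(48, 29, [0.5434, 0.1251]), (95, 32, [0.5586, 0.1253]), (245, 33, [0.6155, 0.126]), (248, 29, [0.6168, 0.126]), (256, 75, [0.6203, 0.1261]), (284, 35, [0.633, 0.1262])]
380 [(22, 30, [0.5308, 0.1848]), (50, 36, [0.5392, 0.1862]), (119, 25, [0.5617, 0.1899]), (236, 27, [0.6061, 0.1972]), (292, 38, [0.6308, 0.2013]), (332, 60, [0.65, 0.2045])]
[0.6305 0.1606 0.0258]
```

```bash
python3 -m handwheel '[{"hand":1,"x":-3,"y":0,"z":0,"rx":0,"ry":0,"rz":0},{"hand":1,"x":-3,"y":0,"z":0,"rx":0,"ry":0,"rz":0},{"hand":1,"x":-3,"y":0,"z":0,"rx":0,"ry":0,"rz":0},{"hand":1,"x":-3,"y":0,"z":0,"rx":0,"ry":0,"rz":0},{"hand":1,"x":-2,"y":0,"z":0,"rx":0,"ry":0,"rz":0}]'; python3 -m handwheel '[{"hand":1,"x":-2,"y":0,"z":0,"rx":0,"ry":0,"rz":0},{"hand":1,"x":-2,"y":0,"z":0,"rx":0,"ry":0,"rz":0}]'
```

```text
clock: 14.73
ee_pos: [0.6435, 0.1617, 0.0254]
eef_rot: [0.124, -3.136, 0.0]
contact_force: [-11.2, -1.6, 7.2]
gripper_width: 0.0001
gripper_force: 5.3
clock: 14.9
ee_pos: [0.6434, 0.1617, 0.0252]
eef_rot: [0.125, -3.124, 0.002]
contact_force: [-29.9, -5.1, 23.3]
gripper_width: 0.0
gripper_force: 15.2
```

The push force rose sharply at the point where the finger face (0.643 + 0.011) meets the unit's front plane (about 0.6545), so the drawer is home. I'll back away and check that it is flush.

```bash
python3 -m handwheel '[{"hand":1,"x":5,"y":0,"z":0,"rx":0,"ry":0,"rz":0},{"hand":1,"x":10,"y":0,"z":0,"rx":0,"ry":0,"rz":0},{"hand":1,"x":25,"y":0,"z":0,"rx":0,"ry":0,"rz":0},{"hand":1,"x":30,"y":0,"z":0,"rx":0,"ry":0,"rz":0},{"hand":1,"x":30,"y":0,"z":0,"rx":0,"ry":0,"rz":0},{"hand":1,"x":20,"y":0,"z":-20,"rx":0,"ry":0,"rz":0},{"hand":1,"x":10,"y":0,"z":-40,"rx":0,"ry":0,"rz":0},{"hand":1,"x":0,"y":0,"z":-40,"rx":0,"ry":0,"rz":0},{"hand":1,"x":0,"y":0,"z":-20,"rx":0,"ry":0,"rz":0},{"hand":1,"x":0,"y":0,"z":0,"rx":0,"ry":0,"rz":0}]'
python3 - <<'E'
from h import *
np.set_printoptions(precision=4,suppress=True)
w=grab('wrist','z8');g=w['frame'].astype(int).mean(2)
u=np.array([.9968,.08]);v=np.array([-.08,.9968]);F=np.array([.6545,.1621])
# brightness along +u at several offsets: expected single edge sequence; sample at z=.055
for off in (-.085,-.06,.06):
    t=np.arange(-.03,.03,.002);row=[]
    for a in t:
        p=proj(w,np.r_[F+a*u+off*v,.055]).round().astype(int)
        row.append(int(g[p[1],p[0]]) if 0<=p[0]<560 and 0<=p[1]<420 else -1)
    print(off,row)
print('px of front top mid, z .049/.061/.007:',[proj(w,np.r_[F,z]).round() for z in (.049,.061,.007)])
o=r.observe();print(o['clock'],o['ee_pos'],o['contact_force'])
s=grab('scene');f=s['frame'];P=[proj(s,np.r_[F-.19*u,.049]).round()];print('scene old front px',P, f[190:215:6,285:300:5].tolist())
E
```

```text
clock: 15.73
ee_pos: [0.5228, 0.1521, 0.1521]
eef_rot: [-0.124, 3.126, 0.001]
contact_force: [0.5, 0.1, 0.3]
gripper_width: -0.0001
gripper_force: 0.0
-0.085 [28, 26, 40, 32, 25, 29, 74, 80, 74, 61, 76, 80, 81, 19, 22, 18, 16, 19, 5, 21, 30, 24, 15, 17, 15, 31, 21, 24, 24, 25]
-0.06 [31, 27, 27, 34, 27, 22, 18, 22, 24, 25, 20, 21, 17, 20, 28, 20, 24, 19, 24, 29, 17, 21, 18, 14, 16, 9, 26, 16, 22, 21]
0.06 [20, 28, 27, 16, 21, 8, 20, 22, 18, 25, 21, 16, 19, 28, 10, 8, 18, 19, 15, 5, 23, 22, 19, 20, 22, 10, 24, 25, 20, 23]
px of front top mid, z .049/.061/.007: [array([281., 343.]), array([281., 352.]), array([281., 315.])]
15.7833 [0.5211 0.1518 0.149 ] [-0.5391  0.2823 -0.8131]
scene old front px [array([286., 178.])] [[[110, 112, 113], [104, 107, 107], [67, 69, 69]], [[111, 114, 114], [74, 77, 77], [63, 65, 65]], [[118, 121, 121], [117, 120, 120], [71, 73, 73]], [[128, 132, 132], [129, 132, 132], [128, 131, 131]], [[128, 131, 131], [128, 132, 131], [122, 126, 125]]]
```

The gripper hides the front edge, so I'll look down on it from above the unit.

```bash
python3 -m handwheel '[{"hand":1,"x":0,"y":0,"z":-30,"rx":0,"ry":0,"rz":0},{"hand":1,"x":0,"y":0,"z":-40,"rx":0,"ry":0,"rz":0},{"hand":1,"x":-20,"y":0,"z":-20,"rx":0,"ry":0,"rz":0},{"hand":1,"x":-35,"y":0,"z":0,"rx":0,"ry":0,"rz":0},{"hand":1,"x":-35,"y":0,"z":0,"rx":0,"ry":0,"rz":0},{"hand":1,"x":-35,"y":0,"z":0,"rx":0,"ry":0,"rz":0},{"hand":1,"x":-35,"y":0,"z":0,"rx":0,"ry":0,"rz":0},{"hand":1,"x":-20,"y":0,"z":0,"rx":0,"ry":0,"rz":0},{"hand":1,"x":-10,"y":0,"z":0,"rx":0,"ry":0,"rz":0},{"hand":1,"x":0,"y":0,"z":0,"rx":0,"ry":0,"rz":0}]'
python3 - <<'E'
from h import *
np.set_printoptions(precision=4,suppress=True)
w=grab('wrist','z9');g=cv2.cvtColor(w['frame'],cv2.COLOR_BGR2GRAY).astype(int)
u=np.array([.9968,.08]);v=np.array([-.08,.9968]);F=np.array([.6545,.1621])
for off in (-.08,-.05,0,.05,.08):
    a,b=proj(w,np.r_[F+off*v,.061]),proj(w,np.r_[F+off*v,.049]); c=int(a[0]);
    print(off,a.round(1),b.round(1),'rows',int(a[1])-22,g[int(a[1])-22:int(a[1])+22,c].tolist())
print('mm per px row',1e3*(onz(w,(280,a[1]),.061)-onz(w,(280,a[1]+1),.061))[:2])
print(r.observe()['ee_pos'])
E
```

```text
clock: 16.67
ee_pos: [0.7088, 0.1663, 0.2315]
eef_rot: [0.123, -3.135, 0.0]
contact_force: [-0.5, 0.5, 0.0]
gripper_width: 0.0004
gripper_force: 0.0
-0.08 [197.8 132.5] [200.8 132.1] rows 110 [146, 148, 142, 146, 146, 144, 143, 143, 142, 142, 142, 146, 151, 150, 130, 126, 124, 129, 126, 128, 136, 86, 67, 106, 133, 142, 140, 165, 161, 167, 165, 164, 162, 165, 165, 167, 164, 163, 166, 165, 165, 165, 162, 168]
-0.05 [229.1 132.5] [230.9 132. ] rows 110 [124, 125, 126, 127, 123, 122, 123, 121, 121, 122, 121, 125, 129, 128, 124, 125, 127, 126, 129, 127, 129, 89, 67, 110, 134, 143, 140, 139, 139, 140, 141, 142, 137, 139, 138, 137, 140, 140, 141, 140, 141, 143, 140, 142]
0 [281.2 132.4] [281.1 131.9] rows 110 [115, 122, 124, 125, 126, 126, 126, 120, 124, 117, 118, 115, 122, 125, 126, 123, 120, 123, 123, 122, 107, 60, 55, 100, 125, 135, 130, 132, 130, 129, 131, 131, 129, 134, 133, 136, 128, 133, 134, 137, 147, 82, 67, 70]
0.05 [333.3 132.3] [331.3 131.8] rows 110 [93, 97, 97, 96, 96, 100, 97, 96, 97, 99, 96, 87, 93, 73, 78, 77, 76, 77, 73, 72, 77, 65, 61, 65, 72, 76, 77, 79, 79, 77, 78, 73, 79, 78, 79, 79, 79, 79, 78, 79, 85, 76, 81, 77]
0.08 [364.5 132.2] [361.4 131.8] rows 110 [89, 95, 97, 99, 99, 94, 91, 90, 95, 99, 99, 97, 96, 97, 73, 71, 74, 79, 78, 77, 83, 67, 60, 84, 72, 108, 106, 104, 102, 101, 100, 105, 103, 102, 104, 101, 107, 97, 104, 101, 101, 103, 99, 105]
mm per px row [-0.9334 -0.0736]
[0.7077 0.1664 0.2319]
```

```bash
python3 - <<'E'
from h import *
w=grab('wrist');g=cv2.cvtColor(w['frame'],cv2.COLOR_BGR2GRAY).astype(int)
v=np.array([-.08,.9968]);F=np.array([.6545,.1621])
for off in (-.112,-.108,-.106,-.104,-.102,-.1,-.097,-.094,-.09,-.06,.06,.09,.094,.097,.1,.102,.104,.106,.108,.112):
    a=proj(w,np.r_[F+off*v,.061]);c=int(round(a[0]))
    print(off,c,g[122:142,c].tolist())
E
```

```text
-0.112 165 [154, 156, 160, 159, 156, 154, 152, 153, 150, 150, 148, 150, 155, 160, 160, 159, 159, 162, 160, 159]
-0.108 169 [150, 153, 153, 155, 164, 158, 158, 158, 157, 155, 153, 157, 161, 161, 127, 117, 151, 151, 149, 154]
-0.106 171 [155, 156, 151, 148, 150, 156, 156, 154, 161, 163, 159, 163, 129, 160, 185, 189, 184, 189, 183, 183]
-0.104 173 [152, 152, 152, 145, 152, 153, 152, 149, 149, 160, 166, 150, 82, 154, 186, 182, 177, 180, 178, 179]
-0.102 175 [149, 152, 150, 152, 149, 149, 151, 152, 151, 157, 160, 138, 108, 155, 180, 181, 179, 177, 182, 180]
-0.1 177 [146, 151, 157, 156, 155, 154, 157, 151, 156, 157, 164, 118, 106, 157, 183, 182, 181, 179, 177, 178]
-0.097 180 [155, 158, 158, 164, 162, 156, 157, 159, 156, 159, 153, 97, 97, 144, 172, 165, 161, 161, 162, 161]
-0.094 183 [160, 157, 157, 158, 157, 157, 157, 158, 157, 163, 137, 96, 103, 141, 169, 164, 165, 167, 160, 164]
-0.09 187 [151, 154, 135, 131, 131, 133, 140, 137, 140, 143, 105, 78, 104, 146, 168, 165, 164, 166, 166, 158]
-0.06 219 [122, 118, 122, 125, 127, 124, 128, 129, 127, 131, 87, 60, 103, 130, 140, 140, 141, 145, 1
[... 361 characters left out ...]
3, 93, 70, 92, 110, 105, 103, 108, 101, 109]
0.1 385 [151, 155, 156, 155, 154, 147, 148, 152, 151, 151, 160, 122, 72, 73, 110, 106, 105, 98, 98, 91]
0.102 387 [140, 142, 154, 149, 144, 150, 154, 154, 153, 156, 161, 151, 76, 70, 101, 96, 175, 181, 169, 172]
0.104 389 [147, 155, 150, 146, 153, 158, 150, 157, 153, 158, 157, 157, 141, 153, 176, 177, 173, 171, 174, 175]
0.106 391 [147, 149, 147, 151, 148, 154, 151, 148, 155, 153, 154, 148, 146, 126, 129, 115, 134, 141, 113, 149]
0.108 393 [148, 149, 146, 148, 145, 145, 148, 152, 147, 146, 147, 147, 153, 152, 152, 152, 151, 150, 158, 158]
0.112 397 [149, 150, 155, 154, 151, 148, 148, 153, 151, 151, 156, 155, 153, 145, 148, 151, 151, 149, 144, 145]
```

The drawer-front edge lines up with the unit's side-wall edges to within about 1 px (~1 mm), and no drawer top is visible, so it is shut. The arm is clear of everything, so I'm handing in.

```bash
python3 -c "
from station import order
print(order.close_job())"
```

```text
the job is handed in; nothing more can be done
None
```

The lifter was set down flat in its compartment, the drawer was pushed shut (front flush to about 1 mm), the spatula and beaker were not touched, and the job was handed in at about 17 s of the 56 s.

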